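# Unlock and open the water-filter hatch

## Task

The filter of the countertop water filter is due for a change. Take the blade key from its wooden block and use it to turn the slotted lock on the sloping hatch a full quarter turn anticlockwise to its stop, stand the key back in its block, and then raise the hatch all the way up and leave it open. Leave the other things on the worktop where they stand.

Things in the scene. Friction and masses are not known exactly. Their poses are not given: they have to be found in the camera images.
- key: Loose steel blade key standing upright in the wooden block, blade down, 105 mm long, 0.14 kg. Origin at the centre of the blade's lower end; z up along the key. Blade: 26 mm wide (along its x) x 4 mm thick (along its y), 22 mm long (z 0 to 22). Handle: 32 mm (x) x 22 mm (y), from z = 22 mm to z = 105 mm; its lower face is a shoulder that rests on the block's top. Symmetric under a half turn about z.
- key_tip (a point): Centre of the lower end of the key's blade (the key's origin), axes as the key's.
- key_block: Fixed wooden block, 85 mm (x) x 60 mm (y) x 50 mm high, origin at the centre of its underside, z up. In its top centre is a slot 36 mm (along x) x 10 mm (along y), 30 mm deep, in which the key's blade hangs with the key's x along the block's x (either way round); the handle's shoulder rests on the top, so the blade's end is then 28 mm above the worktop.
- lock_slot (a point): Centre of the floor of the slot in the lock, a round stepped steel boss 13 mm proud of the hatch (60 mm flange, 48 mm boss) at the lower left of the hatch seen from the front. Turns with the lock: z is the outward normal of the hatch (sloping 35 degrees from vertical towards the unit's front while the hatch is shut), y runs along the slot. The slot is 34 mm long, 8 mm wide, 10 mm deep, closed at its ends; its floor is 3 mm above the hatch's outer face.
- lock (a joint): Turn of the lock, rad: 0 locked (slot level, along the hatch's width), 1.571 at the stop, unlocked; grows anticlockwise seen from outside (about +z of lock_slot). Starts between 0 and 0.25. Dry friction about 0.12 N m, stays where left. A cam behind it keeps the hatch shut until about 1.1 rad.
- hatch (a joint): Opening of the hatch, rad: 0 shut, 1.1 at its stop. White panel 200 mm (up the slope) x 240 mm x 8 mm thick, hinged along its upper far edge on a white water-filter unit (fixed, 250 mm wide, 195 mm high); its free lower edge swings up. A stiff hinge (about 0.5 N m of friction besides the hatch's 0.38 kg) holds it where it is left.
- hatch_hinge (a point): Point on the hatch's hinge line, middle of its width, at the level of the hatch's inner face. Moves with the hatch: z outward normal, y along the hinge line, x up the slope towards the hinge. The hatch opens by turning about +y. The lock's axis is at x = -165, y = +60 mm here, the outer face at z = 8 mm.
- hatch_handle (a point): Middle of the round steel bar handle of the hatch (12 mm thick, 90 mm long along y, its axis 35 mm off the outer face, on two 10 mm posts 38 mm either side of the middle), at the lower right of the hatch seen from the front: x = -150, y = -60, z = 43 mm from hatch_hinge. Axes as hatch_hinge.
- mug: White mug, 80 mm across, 95 mm high, loose, origin under its centre. Leave alone.
- jar: Glass jar with steel lid, 84 mm across, 120 mm high, loose, origin under its centre. Leave alone.
- bottle: Juice bottle, 80 mm across, 210 mm high, loose, origin under its centre. Leave alone.
- glass: Drinking glass, 70 mm across, 100 mm high, loose, origin under its centre. Leave alone.
- bowl: White bowl, 110 mm across, 50 mm high, loose, origin under its centre. Leave alone.
Not all that is in view belongs to the job. Of the things like the key, leave any that is green, red or turquoise; of the rest the smaller one is meant.

How it is judged (in metres and radians):
On the way, in this order (a step that is already met when the one before it is completed fails the run):
1. the lock has been turned past 1.3 rad with the key's blade in its slot (blade end within 11 mm of the slot floor's centre) (value of joint lock above 1.3 rad and distance between key_tip and lock_slot below 0.011 m), for 0.1 s.
2. the key stands in its block again (upright, blade end within 10 mm of the slot's centre and below 33 mm), let go, with the hatch still down (horizontal distance between key and key_block below 0.01 m and height (world z) of key below 0.033 m and angle between key's own z axis and vertical below 0.15 rad and contact force between the fingers and key below 0.1 N and value of joint hatch below 0.5 rad), for 0.2 s.
At the end, for the whole second after the job is handed in: The hatch stands open at rest by more than 0.97 rad of its 1.1, the lock is turned beyond 1.3 rad, and the key stands still and upright (within 0.15 rad) in its block, its blade end within 10 mm of the block's centre and less than 33 mm above the worktop (value of joint hatch above 0.97 rad and value of joint lock above 1.3 rad and horizontal distance between key and key_block below 0.01 m and height (world z) of key below 0.033 m and angle between key's own z axis and vertical below 0.15 rad and linear speed of key below 0.02 m/s and velocity of joint hatch between -0.05 and 0.05 rad/s); the robot touches nothing.
It fails at once if the mug, jar, bottle, glass or bowl is moved by more than 40 mm (distance of any of mug, jar, bottle, glass, bowl from where it was at the start of the episode above 0.04 m).
It also fails if it takes over 72 s, if anything falls off the work surface, if the arm or the gripper's body presses on something with over 40 N, if the wrist force passes 120 N, or if a joint passes its speed limit or range.

## Robot

A 6-joint arm with a two-finger parallel gripper is mounted at the origin on the work surface. World frame = base frame: x ahead of the robot, y to its left, z up, the work surface at z = 0. Lengths are in mm, angles in rad, forces in N, time in s.
With the tool pointing down it reaches from about 325 to 775 mm from the base axis. Payload 9.3 kg.
Tool frame: the origin (TCP) lies where the fingers leave the gripper's body, on its centre line; the fingertips stand 73 mm ahead of it and the grasp point (between the pads) lies 54 mm ahead of it; z points along the fingers, y is the line along which they close (so a half turn about z gives the same grasp; the last joint's range is limited). The gripper opens to 85 mm and grips with 20 to 120 N. Pads are 22 mm wide; open, the fingers measure 114 mm over their backs; the gripper's body (76 mm by 85 mm) begins 54 mm behind the grasp point. The pads swing forward as they close: fully open they stand 13 mm farther back than shut.
Start: joints at [-1.281, 0.259, 0.021, 1.334, 0, 1.418], TCP at [235.652, -496.956, 303.879] pointing down, gripper open.
Joint ranges: [-3.04, 3.04], [-0.91, 1.82], [-1.04, 1.36], [-1.92, 1.95], [-1.52, 1.45], [-3.14, 3.14]. Speed limits (rad/s): [2.22, 2.22, 2.79, 3.14, 3.14, 3.14].

## Interface

Orientations are given as a 3x3 rotation matrix whose columns are the frame's x, y, z axes.
In Python, from rig import ctrl gives the robot as it stands. The module is installed in compiled form; this text tells all that it offers.
- The arm moves only by the tool step_arm, never from a script. Its argument "commands" is one flat list of numbers, 7 for each row, row after row: the shift along the tool's x, y, z in m, then the turn, a rotation vector about the tool's x, y, z in degrees, then the opening, from -1 (shut) to 1 (fully open), so that 0 is half open. In form: [tx, ty, tz, ax, ay, az, claw, tx, ty, tz, ax, ay, az, claw, ...]. A call has 1 to 20 rows; each row shifts and turns the commanded pose from where the row before left it, along the tool's axes as they then stand; what a row does not reach is not made up. A row lasts 1/10 s, in which the tool goes at most 50 mm and 8.59 degrees, less where a joint would pass 70% of its speed; a pose out of reach is approached as far as the arm can. A call is refused whole if a number of a shift passes 0.05 or a number of a turn 8.59, either way. A call with a gripper value outside its range is refused whole. The fingers move at their own pace and stop on an object; "newtons" is the grip in N (left out, the last holds). Time passes only in rows, so rows that do not move let the fingers close. It gives the time, the measured TCP pose, the force, the opening and the grip force at its end, in the units of the state.
- ctrl.observe(): the state, without advancing time (a new reading comes with each control period).
- ctrl.capture(name): name is "scene" or "top" or "wrist"; returns (picture, depth): 400x640x3 uint8, red, green, blue; 400x640 float32, mm along the optical axis (not along the pixel's ray), 0 where there is no reading.
- ctrl.camera_model(name): a dict with "vertical_fov" (degrees; the focal length in pixels is half the picture's height over the tangent of half this angle, whatever the lens; pixels are square), "cx", "cy" (the principal point, pixels), "dist_coeffs" ([k1, k2, p1, p2, k3] as OpenCV has them; the pictures are not rectified), "xyz" and "rotation" of the camera in the world; the wrist camera has in their place "hand_eye" (4x4, takes a point from camera to tool coordinates, whose origin is the TCP and whose axes are the flange's). Camera axes: x right, y down, z forward; pixel columns grow to the right and rows downward; lengths in mm; the calibration is good to about 2 mm. A picture is of the moment at which its call begins: read the wrist's pose just before it. camera_model takes no time and is no camera call.
- ctrl.close_job(): hands the job in; it is judged then, once.
Trained networks look in the newest picture that a camera, given by its name, has taken for a name from the list of things; names that differ only in an ending like _2 or _b are one class to them, and where a whole thing is asked for, a point or a joint stands for the part that bears it (a point fixed in the world has none). Each returns a list of dicts, best first, with "score" (0 to 1); they miss things now and then, are a little off and sometimes report something else, mostly with a low value. They report only what shows in the picture. A call takes as long as a camera call. They do not tell look-alikes from the thing itself.
- ctrl.search_frame(camera, name): "extent" ([left, top, right, bottom] in pixels, round what is visible of it).
- ctrl.place_of(camera, name): "pixel" ([column, row] in pixels: a listed point, or the origin of a listed thing).
The state is a dict: "time_s": time; "joint_pos": joint angles; "joint_velocities": joint speeds; "tau": joint torques, N m; "ee_pos": TCP position; "eef_rot": TCP orientation; "force": force on the tool from outside, world axes, zero at the start; "ft_torque": the same for the moment, N m; "width": finger opening in mm; "grasp_force": force on a finger pad.
Only numpy, scipy, OpenCV 4.12 (cv2) and the standard library are available. Lean on these libraries where they do the work, as an engineer would, in place of code of your own. Each camera call takes 0.05 s, during which the arm holds its last target. There are 200 camera calls.

## Working session

There is one attempt and no reset: what is moved stays moved. The work goes in short steps, Python scripts to look and compute and a tool call to move; the robot and the scene stay as the last step left them, time stands still between calls to the robot, and variables do not carry over. Pictures are saved under pics/ and viewed, at most 10 in all, crops included, and the job is handed in when it is done.

Besides the shell and the picture viewer there is one more tool, called after "Call:" as name(argument=value, ...) on one line, values as JSON. step_arm: Moves the arm, as the interface text tells. Its arguments: {"type":"object","properties":{"commands":{"type":"array"},"newtons":{"type":"number"}},"required":["commands"]}

```bash
mkdir -p pics; cat > h.py <<'E'
import numpy as np,cv2
from rig import ctrl
def K(n):
    m=ctrl.camera_model(n); f=200/np.tan(np.radians(m['vertical_fov']/2))
    return m,np.array([[f,0,m['cx']],[0,f,m['cy']],[0,0,1]]),np.array(m['dist_coeffs'],float)
def cam(n,s=None):
    m,k,d=K(n)
    if 'hand_eye' in m:
        s=s or ctrl.observe(); T=np.eye(4);T[:3,:3]=s['eef_rot'];T[:3,3]=s['ee_pos'];T=T@np.array(m['hand_eye'])
        return T[:3,:3],T[:3,3],k,d
    return np.array(m['rotation']),np.array(m['xyz']),k,d
def ray(c,px):
    R,t,k,d=c; p=cv2.undistortPoints(np.array([[px]],float),k,d)[0,0]
    return R@np.array([p[0],p[1],1.]),t
def dep(c,D,px):
    u,v=int(round(px[0])),int(round(px[1])); w=D[max(v-2,0):v+3,max(u-2,0):u+3]; w=w[w>0]
    r,t=ray(c,px); return t+r*np.median(w) if len(w) else None
def proj(c,P):
    R,t,k,d=c; return cv2.projectPoints((np.atleast_2d(P)-t)@R,np.zeros(3),np.zeros(3),k,d)[0][:,0]
def tri(L):
    A=0;b=0
    for c,px in L:
        r,t=ray(c,px);r=r/np.linalg.norm(r);M=np.eye(3)-np.outer(r,r);A=A+M;b=b+M@t
    return np.linalg.solve(A,b)
def cloud(c,D):
    R,t,k,d=c; v,u=np.nonzero(D>0)
    p=cv2.undistortPoints(np.stack([u,v],1).astype(float)[:,None],k,d)[:,0]
    z=D[v,u].astype(float); return (np.c_[p*z[:,None],z])@R.T+t,u,v
E
cat > a.py <<'E'
from h import *
np.set_printoptions(precision=1,suppress=True)
s=ctrl.observe();print(s)
for n in ['scene','top','wrist']:
    im,D=ctrl.capture(n);cv2.imwrite(f'pics/{n}0.png',im[:,:,::-1]);np.savez(f'{n}0.npz',im=im,D=D)
    c=cam(n);print(n,c[1],c[0][:,2])
    if n=='wrist':continue
    for o in ['key','key_block','key_tip','lock_slot','hatch_hinge','hatch_handle','mug','jar','bottle','glass','bowl']:
        for r in ctrl.place_of(n,o)[:3]: print(o,round(r['score'],2),np.array(r['pixel']),dep(c,D,r['pixel']))
E
python3 a.py
```

```text
{'time_s': 0.0, 'joint_pos': array([-1.3,  0.3,  0. ,  1.3, -0. ,  1.4]), 'joint_velocities': array([ 0., -0.,  0., -0.,  0.,  0.]), 'tau': array([  0. , -55.6,  34.5,   0. ,  -0. ,   0. ]), 'ee_pos': array([ 235.6, -496.8,  303.3]), 'eef_rot': array([[ 0.9,  0.4, -0. ],
       [ 0.4, -0.9,  0. ],
       [ 0. , -0. , -1. ]]), 'force': array([-1.2, -0.3,  0.8]), 'ft_torque': array([0., 0., 0.]), 'grasp_force': 0.0, 'width': 85.9027275955594}
scene [1124.1 -880.9  907.7] [-0.5  0.7 -0.6]
key 0.77 [338.6 195.1] [432.2 199.7   8.4]
key 0.74 [348.3 177.7] [426.5 271.4  46.3]
key 0.65 [311.  190.1] [322.2 174.8  -0.7]
key_block 0.72 [350.  184.6] [437.4 268.7  20.7]
key_tip 0.95 [311.8 186.9] [314.1 190.6   2.2]
key_tip 0.74 [360.1 172.9] [445.5 325.4  47.9]
key_tip 0.65 [371.9 197.6] [626.4  91.3 141.6]
lock_slot 0.63 [350.  204.8] [579.6  38.3 124. ]
hatch_hinge 0.91 [381.5 209.8] [714.3 -14.5 197.3]
hatch_handle 0.59 [325.4 211. ] [553.5 -59.  146.9]
mug 0.92 [247.3 277.2] [ 478.2 -325.9   43. ]
mug 0.15 [400.6 184.7] [627.  302.4  78.2]
jar 0.58 [282.1 313.6] [ 638.2 -365.    42.9]
bot
[... 364 characters left out ...]
66 [242.1 229.1] [398.6 282.1  50. ]
key_tip 0.66 [215.  229.5] [397.  380.4  62.5]
key_tip 0.59 [241.9 224.2] [416.7 281.8  55.8]
key_tip 0.54 [263.4 223.9] [417.5 195.1 103.5]
lock_slot 0.76 [300.8 178.1] [578.8  60.7 125. ]
hatch_hinge 0.86 [323.4 138.4] [703.9 -19.3 203. ]
hatch_handle 0.72 [336.1 182.4] [560.8 -63.2 147.3]
hatch_handle 0.55 [239.4 226.6] [407.8 278.7 115.8]
mug 0.61 [400.  215.9] [ 447.5 -311.7    4. ]
jar 0.66 [404.  173.8] [ 594.3 -306.4  119.3]
jar 0.53 [242.8 224.4] [416.  279.4  51.3]
bottle 0.82 [233.3 163.7] [630.9 301.3 127.3]
glass 0.76 [200.  182.7] [576.9 457.9   4.7]
bowl 0.84 [438.8 203.1] [ 495.9 -462.4    5.9]
wrist [ 298.5 -467.6  374.7] [-0.2 -0.1 -1. ]
```

```bash
python3 - <<'E'
import cv2
a=cv2.imread('pics/scene0.png')[120:270,250:450];b=cv2.imread('pics/top0.png')[110:280,180:380]
cv2.imwrite('pics/s1.png',cv2.resize(a,None,fx=4,fy=4,interpolation=2)[:600]);cv2.imwrite('pics/t1.png',cv2.resize(b,None,fx=3.5,fy=3.5,interpolation=2)[:600])
E
```

```text
(no output)
```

View pics/s1.png

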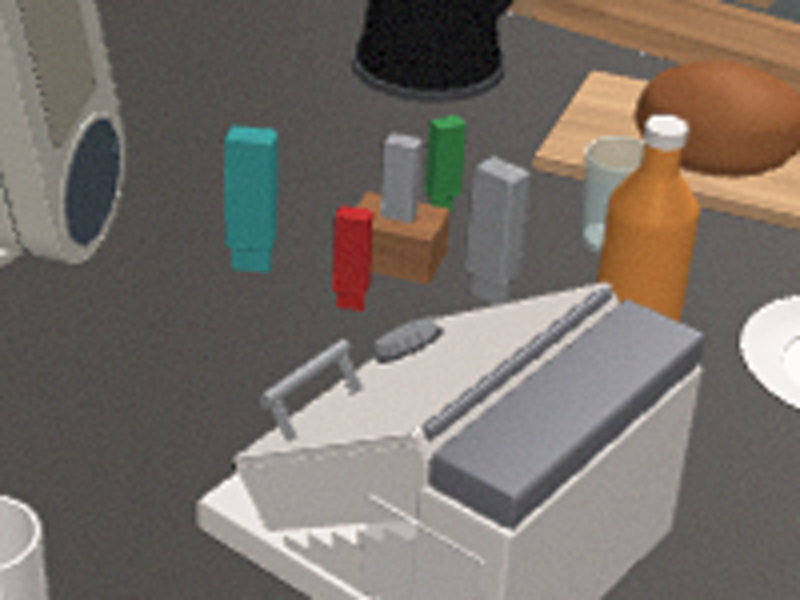

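View pics/t1.png

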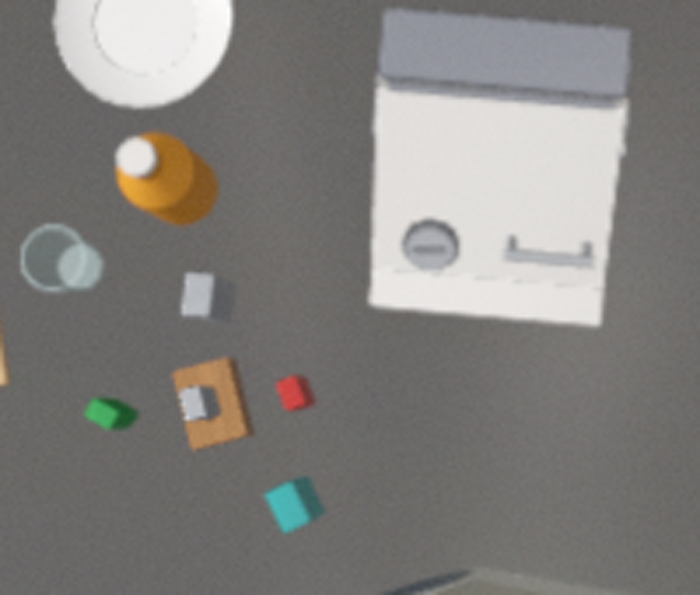

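The scene crop shows the small grey key in the wooden block (full-frame ~350,165). Red, green and turquoise keys and a bigger grey one stand around it, and the unit carries the lock and handle. The top crop puts the block at about (240,225), the lock at (302,179) and the handle at (337,182).

```bash
cat > b.py <<'E'
from h import *
np.set_printoptions(precision=1,suppress=True,linewidth=220)
from scipy.spatial.transform import Rotation as Ro
s=ctrl.observe();print('yaw tool x',np.arctan2(s['eef_rot'][1,0],s['eef_rot'][0,0]),s['joint_pos'])
z=np.load('top0.npz');c=cam('top');P,u,v=cloud(c,z['D'])
print('grid of max heights /10mm; rows x -100..850, cols y 500..-600')
for x in range(-100,850,50):
    print(x,' '.join('%3d'%(P[m][:,2].max()/10 if (m:=((P[:,0]>=x)&(P[:,0]<x+50)&(P[:,1]<=y)&(P[:,1]>y-50))).any() else -9) for y in range(550,-600,-50)))
for n in ['top','scene']:
    z=np.load(n+'0.npz');c=cam(n);P,u,v=cloud(c,z['D'])
    m=(abs(P[:,1]-0)<55)&(P[:,0]>600)&(P[:,0]<670)&(P[:,2]>100);Q=P[m]
    for _ in range(4):
        q=Q.mean(0);nn=np.linalg.svd(Q-q,full_matrices=0)[2][2];nn*=np.sign(nn[2]);e=(Q-q)@nn;Q=Q[abs(e)<max(4,2*e.std())]
    print(n,'hatch',q,nn.round(4),e.std(),len(Q),'tilt',np.degrees(np.arccos(nn[2])),'yaw',np.degrees(np.arctan2(-nn[1],-nn[0])))
    m=(abs(P[:,0]-400)<70)&(abs(P[:,1]-275)<55)&(P[:,2]>44)&(P[:,2]<57)
    print('block',m.sum(),cv2.minAreaRect(P[m][:,:2].astype(np.float32)))
E
python3 b.py
```

```text
yaw tool x 0.4427825371857082 [-1.3  0.3  0.   1.3  0.   1.4]
grid of max heights /10mm; rows x -100..850, cols y 500..-600
-100   1   0   0   0   1   1   0   0   1   2  21  21  19  -9  -9  -9  -9  -9  -9  -9  -9  -9  -9
-50   1   0   0   0   0   0   0   1   2  21  21  21  21  -9  -9  -9  -9  -9  -9  -9  -9  -9  -9
0   0   0   0   0   0   0   0   0   1  21  22  21  21  -9  -9  -9  -9  -9  -9  -9  -9  -9  -9
50   0   0   0   0   0   0   0   0   1  20  21  21  74  75  75  73   0   1   0  -9  -9  -9  -9
100   0   0   1   0   0   0   0   1  20  30  19  -9  75  75  75  73  72  71  70   0   0   0   0
150   0   0   0   0   0   1   0   0  25  41  58  73  75  75  74  73  72  71  70  69  68  68   0
200   0   0   1   0   0   0   1   0  26  45  63  74  76  75  72  72  71  71  70  69  68  67   0
250   1   1   0   0   0   0  14  15   0   0  38  75  75  75   0   0   0  68  68  68  68  67  34
300   1   1   0   0   0   0  15  15   0   0   0   0   0   0   0   1   0   0   0   0   0   0   0
350   0   1  10  11   5  13   1   0   0   0   0   0   0   1   0   0   0   0   0   0   1   0   0
400   2   0  10  1
[... 600 characters left out ...]
0  21  20  20  20   0   0   0   0   0   0  18  19  19
750   0   3   2   2   2   2   0   0   0  20  20  20  20  20   1   0   0   0   0   0  18  19  19
800   0   2   1   1   1   2   0   0   0   0   0   0   0   0   1   0   0   1   1   0   0   0   0
top hatch [635.8   0.4 152.5] [-0.6  0.1  0.8] 2.070098169486358 611 tilt 36.194535916693425 yaw -5.162873083713766
block 267 ((414.3136901855469, 292.0064697265625), (84.69793701171875, 62.14752197265625), 13.83328628540039)
scene hatch [635.7  -2.6 152.6] [-0.6  0.1  0.8] 0.6163755729118285 253 tilt 34.913505745012124 yaw -5.026835197712489
block 145 ((416.387939453125, 292.9787902832031), (87.62400817871094, 66.61859893798828), 12.803945541381836)
```

```bash
cat > plan.py <<'E'
from h import *
from scipy.spatial.transform import Rotation as Ro, Slerp
def rows(way,claw,s=None):
    """way: list of (pos mm, R, nrows); prints rounded rows"""
    s=s or ctrl.observe(); p=np.array(s['ee_pos'],float);R=np.array(s['eef_rot'],float);out=[]
    for tp,tR,n in way:
        p0=p.copy();sl=Slerp([0,1],Ro.from_matrix([R,tR]))
        for i in range(1,n+1):
            f=i/n; gp=p0+(np.array(tp)-p0)*f; gR=sl(f).as_matrix()
            t=np.round(R.T@(gp-p)/1000,4); a=np.round(np.degrees(Ro.from_matrix(R.T@gR).as_rotvec()),2)
            assert abs(t).max()<=.05 and np.linalg.norm(t)<=.05 and np.linalg.norm(a)<=8.59,(t,a)
            p=p+R@t*1000; R=R@Ro.from_rotvec(a,degrees=True).as_matrix(); out.append([*t,*a,claw])
    for k in range(0,len(out),20): print('['+','.join('%g'%(x+0.) for r in out[k:k+20] for x in r)+']')
def Rz(x,z):
    z=np.array(z,float);z/=np.linalg.norm(z);x=np.array(x,float);x-=z*(x@z);x/=np.linalg.norm(x);return np.c_[x,np.cross(z,x),z]
def hatch(psi=np.radians(-5.05),tilt=np.radians(35)):
    f=np.array([np.cos(psi),np.sin(psi),0]);Z=np.array([0,0,1.]);c,s_=np.cos(tilt),np.sin(tilt)
    return f*c+Z*s_, np.cross(Z,f), -f*s_+Z*c
E
python3 - <<'E'
from plan import *
np.set_printoptions(precision=1,suppress=True)
hx,hy,hn=hatch()
ct,cs=cam('top'),cam('scene')
for n,a,b in [('lock',[300.8,178.1],[350,204.8]),('handle',[336.1,182.4],[325.4,211]),('hinge',[323.4,138.4],[381.5,209.8])]:
    print(n,tri([(ct,a),(cs,b)]))
q=np.array([635.7,-1.5,152.6])   # on outer face
for n,a,b,h in [('lock',[300.8,178.1],[350,204.8],3),('handle',[336.1,182.4],[325.4,211],35)]:
    for c,px in [(ct,a),(cs,b)]:
        r,t=ray(c,px);print(n,t+r*((q+h*hn-t)@hn)/(r@hn))
L=np.array([580,55,122.]);R=Rz(hy,-hn)
rows([([380,-300,400],Rz([np.cos(.7),np.sin(.7),0],[0,0,-1]),6),(L+230*hn,R,14)],1)
print(L+230*hn)
E
```

```text
lock [575.3  57.7 111.4]
handle [558.9 -64.  152.6]
hinge [709.8 -16.6 195.9]
lock [580.2  61.3 113.6]
lock [564.9  63.1 102.9]
handle [560.8 -63.2 146.9]
handle [543.7 -44.8 133.8]
[0.0358,-0.0194,-0.016,0,0,-2.46,1,0.0366,-0.0178,-0.016,0,0,-2.45,1,0.0373,-0.0162,-0.0161,0,0,-2.46,1,0.038,-0.0146,-0.016,0,0,-2.45,1,0.0386,-0.0129,-0.016,0,0,-2.46,1,0.0391,-0.0113,-0.016,0,0,-2.46,1,0.0206,-0.0169,0.0064,-2.37,0.98,-3.1,1,0.0214,-0.016,0.0061,-2.37,0.98,-3.1,1,0.0222,-0.015,0.0058,-2.37,0.97,-3.1,1,0.0228,-0.0141,0.0056,-2.37,0.98,-3.1,1,0.0235,-0.0131,0.0054,-2.37,0.98,-3.1,1,0.024,-0.012,0.0053,-2.37,0.98,-3.1,1,0.0246,-0.0109,0.0052,-2.37,0.97,-3.1,1,0.0251,-0.0097,0.0053,-2.37,0.98,-3.1,1,0.0254,-0.0086,0.0053,-2.36,0.98,-3.11,1,0.0258,-0.0075,0.0054,-2.37,0.98,-3.1,1,0.0261,-0.0063,0.0056,-2.37,0.98,-3.1,1,0.0263,-0.005,0.0057,-2.37,0.97,-3.1,1,0.0265,-0.0039,0.0061,-2.37,0.98,-3.1,1,0.0265,-0.0028,0.0063,-2.37,0.98,-3.1,1]
[448.6  66.6 310.4]
```

Call:
step_arm(commands=[0.036, -0.019, -0.016, 0, 0, -2.46, 1, 0.0366, -0.018, -0.016, 0, 0, -2.45, 1, 0.037, -0.016, -0.016, 0, 0, -2.46, 1, 0.038, -0.0146, -0.016, 0, 0, -2.45, 1, 0.0386, -0.013, -0.016, 0, 0, -2.46, 1, 0.039, -0.011, -0.016, 0, 0, -2.46, 1, 0.0206, -0.017, 0.0064, -2.37, 0.98, -3.1, 1, 0.0214, -0.016, 0.006, -2.37, 0.98, -3.1, 1, 0.022, -0.015, 0.006, -2.37, 0.97, -3.1, 1, 0.023, -0.014, 0.0056, -2.37, 0.98, -3.1, 1, 0.0235, -0.013, 0.0054, -2.37, 0.98, -3.1, 1, 0.024, -0.012, 0.0053, -2.37, 0.98, -3.1, 1, 0.0246, -0.011, 0.005, -2.37, 0.97, -3.1, 1, 0.025, -0.0097, 0.005, -2.37, 0.98, -3.1, 1, 0.0254, -0.0086, 0.0053, -2.36, 0.98, -3.1, 1, 0.026, -0.0075, 0.0054, -2.37, 0.98, -3.1, 1, 0.026, -0.006, 0.0056, -2.37, 0.98, -3.1, 1, 0.0263, -0.005, 0.0057, -2.37, 0.97, -3.1, 1, 0.0265, -0.004, 0.006, -2.37, 0.98, -3.1, 1, 0.0265, -0.003, 0.006, -2.37, 0.98, -3.1, 1])

```text
time_s: 3.25
ee_pos: [448.2, 67.2, 311.1]
eef_rot: [[0.086, 0.815, 0.573], [0.996, -0.07, -0.05], [-0.0, 0.575, -0.818]]
force: [-0.4, -0.7, -1.1]
width: 85.9
grasp_force: 0.0
```

Call:
step_arm(commands=[0, 0, 0, 0, 0, 0, 1, 0, 0, 0, 0, 0, 0, 1])

```text
time_s: 3.45
ee_pos: [448.0, 66.5, 311.0]
eef_rot: [[0.087, 0.816, 0.571], [0.996, -0.071, -0.05], [0.0, 0.573, -0.82]]
force: [-0.1, -0.0, 0.5]
width: 85.6
grasp_force: 0.0
```

```bash
cat > w.py <<'E'
import sys
from plan import *
np.set_printoptions(precision=1,suppress=True)
tag=sys.argv[1];names=sys.argv[2:]
s=ctrl.observe();im,D=ctrl.capture('wrist');c=cam('wrist',s)
np.savez(f'{tag}.npz',im=im,D=D,R=c[0],t=c[1]);cv2.imwrite(f'pics/{tag}.png',im[:,:,::-1])
print(s['time_s'],s['ee_pos'],s['joint_pos'].round(3),np.array(s['eef_rot']).round(3).tolist(),s['width'])
for o in names:
    for r in ctrl.place_of('wrist',o)[:3]: print(o,round(r['score'],2),np.array(r['pixel']),dep(c,D,r['pixel']))
E
python3 w.py w1 lock_slot hatch_handle hatch_hinge
```

```text
3.45 [448.   66.5 311. ] [-0.  -0.2 -0.6  0.6 -0.   1.6] [[0.087, 0.816, 0.571], [0.996, -0.071, -0.05], [0.0, 0.573, -0.82]] 85.60815761697475
lock_slot 0.59 [307.9 182.6] [573.6  55.3 110.6]
hatch_handle 0.65 [320.6 294.8] [553.3 -58.6 149.5]
hatch_hinge 0.61 [448.5 233.4] [702.6 -17.1 202.6]
```

View pics/w1.png

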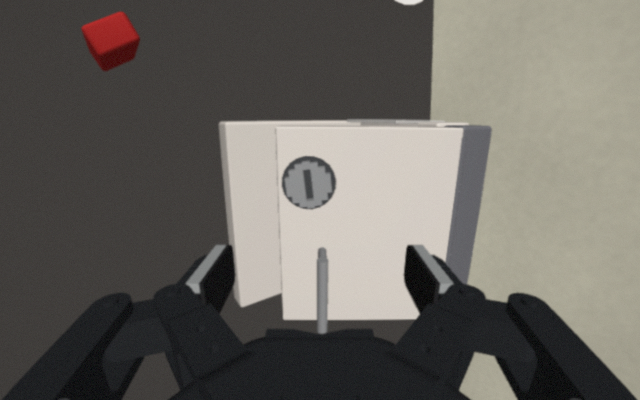

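The wrist picture shows the lock at about (308,183) with its slot near-vertical in the image, and the handle bar at (322,290). I'll move the camera closer to over the lock for a second view.

Call:
step_arm(commands=[-0.02, 0, 0.025, 0, 0, 0, 1, -0.02, 0, 0.025, 0, 0, 0, 1, -0.01, 0, 0.025, 0, 0, 0, 1, 0, 0, 0, 0, 0, 0, 1, 0, 0, 0, 0, 0, 0, 1])

```text
time_s: 4.15
ee_pos: [486.8, 11.7, 249.5]
eef_rot: [[0.09, 0.817, 0.57], [0.996, -0.074, -0.051], [0.0, 0.573, -0.82]]
force: [-0.2, -0.3, 0.3]
width: 85.3
grasp_force: 0.0
```

```bash
python3 w.py w2 lock_slot hatch_handle; cat > l.py <<'E'
from plan import *
np.set_printoptions(precision=2,suppress=True)
m,k,d=K('wrist')
seeds={'w1':(308,183),'w2':None}
import sys
for tag in ['w1','w2']:
    z=np.load(tag+'.npz');c=(z['R'],z['t'],k,d);P,u,v=cloud(c,z['D'])
    Q=P[(abs(P[:,1])<60)&(P[:,0]>590)&(P[:,0]<670)&(P[:,2]>95)&(P[:,2]<190)]
    for _ in range(5):
        q=Q.mean(0);nn=np.linalg.svd(Q-q,full_matrices=0)[2][2];nn*=np.sign(nn[2]);e=(Q-q)@nn;Q=Q[abs(e)<max(1.5,2*e.std())]
    print(tag,'plane',q,nn,e.std(),'tilt',np.degrees(np.arccos(nn[2])),'yaw',np.degrees(np.arctan2(-nn[1],-nn[0])),'d',q@nn)
    hx,hy,hn=hatch(np.arctan2(-nn[1],-nn[0]),np.arccos(nn[2]))
    # rectify onto hatch plane at heights 13 (boss top): 4 px/mm, image x=hatch y left.. 
    c0=np.array([575,57,112.])
    for h in (13,8,3):
        o=c0+hn*(h-(c0-q)@hn); g=np.arange(-40,40,.25);A,B=np.meshgrid(g,g)
        pix=proj(c,(o+A.reshape(-1,1)*hx+B.reshape(-1,1)*hy)).reshape(*A.shape,2).astype(np.float32)
        w=cv2.remap(z['im'],pix[...,0],pix[...,1],cv2.INTER_LINEAR);G=cv2.cvtColor(w,cv2.COLOR_RGB2GRAY)
        if h==13: cv2.imwrite(f'pics/{tag}_r.png',cv2.resize(w[:,:,::-1],None,fx=1.8,fy=1.8)); print('o',o)
        # slot: dark blob near centre
        bright=G>150; ys,xs=np.nonzero(~bright)
        n,lab,st,cen=cv2.connectedComponentsWithStats((G<85).astype(np.uint8))
        for i in range(1,n):
            if 300<st[i,4]<8000:
                r=cv2.minAreaRect(np.argwhere(lab==i)[:,::-1].astype(np.float32));ctr=o+hx*(r[0][0]/4-40)+hy*(r[0][1]/4-40)
                print(h,'blob',np.array(r[0])/4-40,np.array(r[1])/4,r[2],'world',ctr,st[i,4]/16)
E
python3 l.py; python3 -c "
import cv2,numpy as np
cv2.imwrite('pics/lr.png',np.hstack([cv2.resize(cv2.imread(f'pics/w{i}_r.png'),(400,400)) for i in (1,2)]))"
```

```text
4.15 [486.8  11.7 249.5] [-0.2 -0.1 -0.7  0.4  0.   1.5] [[0.09, 0.817, 0.57], [0.996, -0.074, -0.051], [0.0, 0.573, -0.82]] 85.31448102184595
lock_slot 0.87 [303.9 140.1] [573.7  55.3 111.4]
hatch_handle 0.93 [321.4 297.3] [552.9 -60.2 150.2]
w1 plane [629.9    3.16 150.08] [-0.57  0.05  0.82] 0.6261654836713038 tilt 35.055581705695175 yaw -5.200259642474522 d -237.29127368723067
o [569.3   57.52 120.16]
13 blob [-1.37 -0.95] [ 6.  29.9] 6.519801616668701 world [568.1   56.68 119.37] 173.6875
13 blob [ 2.13 12.99] [28.79 54.55] 77.125 world [572.22  70.3  121.38] 257.3125
8 blob [-1.55 -2.07] [ 6.17 30.42] 6.4993462562561035 world [570.71  55.32 115.17] 179.4375
8 blob [ 1.95 12.09] [29.5  55.51] 77.24246978759766 world [574.85  69.16 117.18] 266.5
3 blob [-1.75 -3.22] [ 6.2  30.92] 6.418786525726318 world [573.3   53.92 110.96] 185.1875
3 blob [ 1.81 11.16] [29.92 56.45] 77.21866607666016 world [577.51  67.97 113.01] 275.0625
w2 plane [630.33   4.27 150.32] [-0.57  0.05  0.82] 0.5994511031584311 tilt 35.04972766378546 yaw -5.177398238471907 d -237.23019825021603
o [569.28  57.52 120.18]
13 blob [-1.33 -1.75] [ 7.62 32.49] 6.340191841125488 world [568.04  55.88 119.42] 240.0625
8 blob [-1.61 -2.15] [ 7.7  33.24] 6.34019136428833 world [570.64  55.24 115.17] 250.3125
3 blob [-1.94 -2.54] [ 7.9  33.99] 6.34019136428833 world [573.19  54.62 110.88] 261.8125
```

View pics/lr.png

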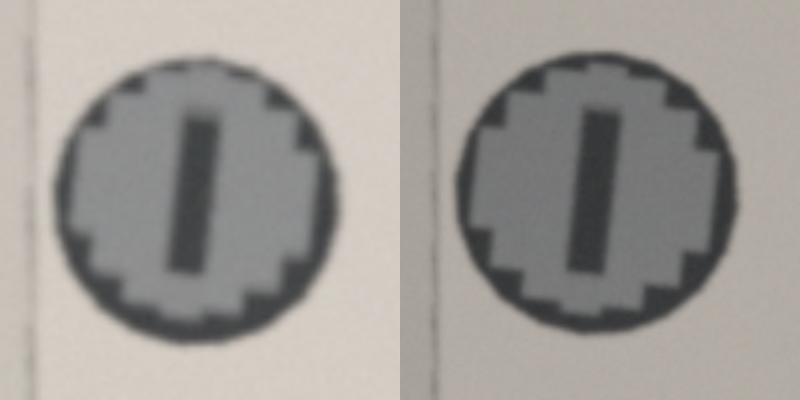

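Both rectified views agree: the lock axis floor point is about (573.4, 55.2, 111) and the slot is turned about 6.3° anticlockwise. That also fits the handle position. Next, the key block.

```bash
python3 - <<'E'
from plan import *
a=np.radians(193.5)
rows([([430,100,380],Rz([np.cos(2.4),np.sin(2.4),0],[.25,0,-1]),8),([415,292,340],Rz([np.cos(a),np.sin(a),0],[0,0,-1]),9)],0.3)
E
```

```text
[0.0102,0.0027,-0.0178,2.39,1.33,-6.34,0.3,0.0104,0.0031,-0.0178,2.39,1.32,-6.34,0.3,0.0104,0.0035,-0.0176,2.39,1.33,-6.34,0.3,0.0103,0.004,-0.0175,2.38,1.32,-6.34,0.3,0.0104,0.0043,-0.0175,2.39,1.33,-6.34,0.3,0.0102,0.0048,-0.0174,2.39,1.33,-6.34,0.3,0.0101,0.0051,-0.0174,2.39,1.32,-6.34,0.3,0.0098,0.0056,-0.0174,2.39,1.33,-6.34,0.3,0.0166,0.0137,0.0039,0.42,1.57,-6.28,0.3,0.0149,0.0154,0.0042,0.42,1.57,-6.29,0.3,0.013,0.017,0.0045,0.41,1.57,-6.28,0.3,0.011,0.0183,0.0047,0.42,1.57,-6.29,0.3,0.0087,0.0194,0.0049,0.42,1.57,-6.28,0.3,0.0064,0.0204,0.0049,0.42,1.57,-6.29,0.3,0.004,0.0209,0.0048,0.42,1.57,-6.28,0.3,0.0016,0.0213,0.0049,0.42,1.57,-6.29,0.3,-0.0009,0.0213,0.0046,0.41,1.57,-6.28,0.3]
```

Call:
step_arm(commands=[0.0102, 0.0027, -0.0178, 2.39, 1.33, -6.34, 0.3, 0.0104, 0.0031, -0.0178, 2.39, 1.32, -6.34, 0.3, 0.0104, 0.0035, -0.0176, 2.39, 1.33, -6.34, 0.3, 0.0103, 0.004, -0.0175, 2.38, 1.32, -6.34, 0.3, 0.0104, 0.0043, -0.0175, 2.39, 1.33, -6.34, 0.3, 0.0102, 0.0048, -0.0174, 2.39, 1.33, -6.34, 0.3, 0.0101, 0.0051, -0.0174, 2.39, 1.32, -6.34, 0.3, 0.0098, 0.0056, -0.0174, 2.39, 1.33, -6.34, 0.3, 0.0166, 0.0137, 0.0039, 0.42, 1.57, -6.28, 0.3, 0.0149, 0.0154, 0.0042, 0.42, 1.57, -6.29, 0.3, 0.013, 0.017, 0.0045, 0.41, 1.57, -6.28, 0.3, 0.011, 0.0183, 0.0047, 0.42, 1.57, -6.29, 0.3, 0.0087, 0.0194, 0.0049, 0.42, 1.57, -6.28, 0.3, 0.0064, 0.0204, 0.0049, 0.42, 1.57, -6.29, 0.3, 0.004, 0.0209, 0.0048, 0.42, 1.57, -6.28, 0.3, 0.0016, 0.0213, 0.0049, 0.42, 1.57, -6.29, 0.3, -0.0009, 0.0213, 0.0046, 0.41, 1.57, -6.28, 0.3, 0, 0, 0, 0, 0, 0, 0.3, 0, 0, 0, 0, 0, 0, 0.3])

```text
time_s: 6.2
ee_pos: [414.7, 292.3, 339.5]
eef_rot: [[-0.972, -0.233, -0.001], [-0.233, 0.972, 0.0], [0.001, 0.001, -1.0]]
force: [-0.3, -0.9, -0.2]
width: 55.5
grasp_force: 0.0
```

```bash
python3 w.py w3 key_block key; cat > k.py <<'E'
from plan import *
import sys
np.set_printoptions(precision=1,suppress=True)
m,k,d=K('wrist');z=np.load(sys.argv[1]+'.npz');c=(z['R'],z['t'],k,d);P,u,v=cloud(c,z['D'])
for n,lo,hi,C,r in [('block',44,56,(415,292),70),('keytop',125,140,(415,292),60),('table',-6,6,(415,292),150)]:
    m=(P[:,2]>lo)&(P[:,2]<hi)&(np.hypot(P[:,0]-C[0],P[:,1]-C[1])<r)
    if m.sum()>20: print(n,m.sum(),np.median(P[m][:,2]),P[m][:,:2].mean(0),cv2.minAreaRect(P[m][:,:2].astype(np.float32)))
E
python3 k.py w3
```

```text
6.2 [414.7 292.3 339.5] [0.4 0.2 0.  1.4 0.  0.2] [[-0.972, -0.233, -0.001], [-0.233, 0.972, 0.0], [0.001, 0.001, -1.0]] 55.505729166598506
key_block 0.68 [321.  165.6] [397.7 290.2  94. ]
key 0.95 [390.9 175.6] [394.8 378.5  61. ]
key 0.86 [253.2 159.6] [417.6 207.3  47.6]
key 0.84 [266.8  75.7] [320.4 214.9  98. ]
block 2234 50.81600894253103 [406.9 291.1] ((413.9771423339844, 292.771240234375), (85.51155090332031, 59.202083587646484), 14.70327377319336)
keytop 707 133.5714060425217 [412.5 292.8] ((413.60272216796875, 292.8360595703125), (31.97618293762207, 21.80052375793457), 14.281124114990234)
table 27518 0.8016478077835814 [398.8 291.5] ((413.8096923828125, 292.0047302246094), (299.0038757324219, 297.5012512207031), 89.24723815917969)
```

View pics/w3.png

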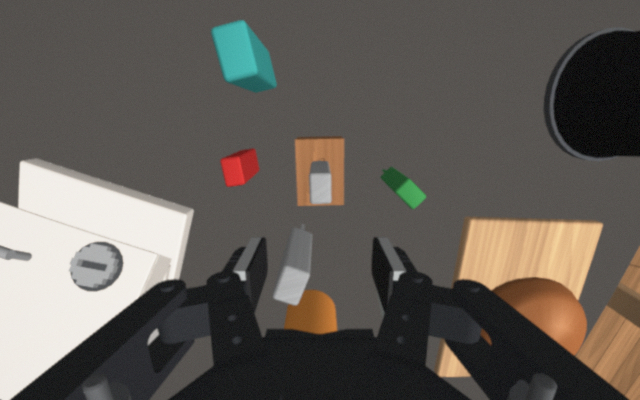

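The wrist view shows the grey key standing in the block, key top at about (320,183). Depth gives the key top at z 133.6, 32×21.8 mm, yaw 14.4°, which matches the text. I'll descend and grip.

Call:
step_arm(commands=[0.001, 0.0007, 0.03, 0, 0, -0.9, 0.3, 0, 0, 0.04, 0, 0, 0, 0.2, 0, 0, 0.04, 0, 0, 0, 0.2, 0, 0, 0.035, 0, 0, 0, 0.2, 0, 0, 0.03, 0, 0, 0, 0.2, 0, 0, 0.0125, 0, 0, 0, 0.2, 0, 0, 0, 0, 0, 0, 0.2, 0, 0, 0, 0, 0, 0, -0.4, 0, 0, 0, 0, 0, 0, -0.8, 0, 0, 0, 0, 0, 0, -1, 0, 0, 0, 0, 0, 0, -1, 0, 0, 0, 0, 0, 0, -1, 0, 0, 0, 0, 0, 0, -1], newtons=70)

```text
time_s: 7.65
ee_pos: [414.3, 292.4, 152.9]
eef_rot: [[-0.969, -0.248, 0.001], [-0.248, 0.969, 0.001], [-0.001, 0.001, -1.0]]
force: [0.1, -0.9, 8.3]
width: 21.3
grasp_force: 68.4
```

```bash
cat > pre.py <<'E'
from plan import *
hx,hy,hn=hatch(np.radians(-5.19),np.radians(35.05));L=np.array([573.4,55.2,111.0]);a=np.radians(6.35)
S=hy*np.cos(a)-hx*np.sin(a);RL=Rz(S,-hn)
def tcp(h): return L+hn*(125+h)-RL[:,0]*0.5
if __name__=='__main__':
    s=ctrl.observe();p=s['ee_pos']
    rows([(p+[0,0,100],s['eef_rot'],4),(p+[0,0,130],s['eef_rot'],1),([450,150,300],Rz([np.cos(2.4),np.sin(2.4),0],[.25,0,-1]),7),(tcp(40),RL,8)],-1,s)
    print(tcp(40),RL.round(3))
E
python3 pre.py
```

```text
[0,0,-0.025,0,0,0,-1,-0.0001,0,-0.025,0,0,0,-1,0,0,-0.025,0,0,0,-1,0,0.0001,-0.025,0,0,0,-1,-0.0001,0,-0.03,0,0,0,-1,0.0001,-0.021,-0.0025,-0.51,-2.02,8.21,-1,-0.0029,-0.0207,-0.0025,-0.52,-2.02,8.2,-1,-0.006,-0.0201,-0.0027,-0.51,-2.02,8.21,-1,-0.0089,-0.019,-0.0025,-0.51,-2.02,8.2,-1,-0.0116,-0.0175,-0.0023,-0.52,-2.01,8.21,-1,-0.014,-0.0156,-0.002,-0.51,-2.02,8.2,-1,-0.0162,-0.0135,-0.0017,-0.52,-2.02,8.21,-1,-0.0088,-0.0066,0.0074,-2.29,-1.45,5.57,-1,-0.0093,-0.006,0.0074,-2.28,-1.45,5.57,-1,-0.0096,-0.0054,0.0074,-2.29,-1.45,5.57,-1,-0.0099,-0.0047,0.0075,-2.28,-1.45,5.57,-1,-0.0101,-0.0041,0.0075,-2.29,-1.45,5.58,-1,-0.0103,-0.0033,0.0076,-2.28,-1.45,5.57,-1,-0.0104,-0.0027,0.0078,-2.29,-1.45,5.57,-1,-0.0105,-0.0019,0.008,-2.29,-1.45,5.57,-1]
[479.030598    63.27270353 246.10920555] [[-0.     0.82   0.572]
 [ 0.998  0.037 -0.052]
 [-0.064  0.571 -0.819]]
```

Call:
step_arm(commands=[0, 0, -0.025, 0, 0, 0, -1, 0, 0, -0.025, 0, 0, 0, -1, 0, 0, -0.025, 0, 0, 0, -1, 0, 0, -0.025, 0, 0, 0, -1, 0, 0, -0.03, 0, 0, 0, -1, 0, -0.021, -0.0025, -0.51, -2.02, 8.21, -1, -0.003, -0.0207, -0.0025, -0.52, -2.02, 8.2, -1, -0.006, -0.02, -0.0027, -0.51, -2.02, 8.21, -1, -0.009, -0.019, -0.0025, -0.51, -2.02, 8.2, -1, -0.0116, -0.0175, -0.0023, -0.52, -2.01, 8.21, -1, -0.014, -0.0156, -0.002, -0.51, -2.02, 8.2, -1, -0.016, -0.0135, -0.0017, -0.52, -2.02, 8.21, -1, -0.0088, -0.0066, 0.0074, -2.29, -1.45, 5.57, -1, -0.0093, -0.006, 0.0074, -2.28, -1.45, 5.57, -1, -0.0096, -0.0054, 0.0074, -2.29, -1.45, 5.57, -1, -0.01, -0.0047, 0.0075, -2.28, -1.45, 5.57, -1, -0.01, -0.004, 0.0075, -2.29, -1.45, 5.58, -1, -0.0103, -0.0033, 0.0076, -2.28, -1.45, 5.57, -1, -0.0104, -0.0027, 0.0078, -2.29, -1.45, 5.57, -1, -0.0105, -0.002, 0.008, -2.29, -1.45, 5.57, -1])

```text
time_s: 9.65
ee_pos: [478.5, 62.9, 244.9]
eef_rot: [[0.003, 0.82, 0.572], [0.998, 0.033, -0.053], [-0.062, 0.571, -0.819]]
force: [0.2, -0.1, -1.3]
width: 21.3
grasp_force: 69.1
```

Call:
step_arm(commands=[0, 0, 0, 0, 0, 0, -1, 0, 0, 0, 0, 0, 0, -1])

```text
time_s: 9.85
ee_pos: [478.5, 63.5, 245.0]
eef_rot: [[-0.003, 0.822, 0.569], [0.998, 0.039, -0.052], [-0.065, 0.568, -0.821]]
force: [0.2, 0.5, -1.3]
width: 21.1
grasp_force: 69.0
```

```bash
python3 w.py w4 key_tip lock_slot; python3 - <<'E'
from pre import *
np.set_printoptions(precision=2,suppress=True)
s=ctrl.observe();R=np.array(s['eef_rot']);p=np.array(s['ee_pos']);c=cam('wrist',s)
tip=p+R@[.5,0,125]; print('tip in lock frame (slot-along,y,out)',RL.T@(tip-L),'need shift tool',R.T@(tcp(30)-p),'turn',np.degrees(Ro.from_matrix(R.T@RL).as_rotvec()))
hxs=R[:,0];hys=R[:,1]
print('pred tip corners px',proj(c,[tip+a*hxs*13+b*hys*2 for a in(-1,1) for b in(-1,1)]),'shoulder',proj(c,[tip-R[:,2]*22+a*hxs*16+b*hys*11 for a in(-1,1) for b in(-1,1)]),'slot',proj(c,[L+hn*10+a*RL[:,0]*17+b*RL[:,1]*4 for a in(-1,1) for b in(-1,1)]))
im=cv2.imread('pics/w4.png');q=proj(c,L)[0].astype(int);x0=max(q[0]-80,0);y0=max(q[1]-60,0);cv2.imwrite('pics/w4c.png',cv2.resize(im[y0:y0+150,x0:x0+160],None,fx=4,fy=4,interpolation=2));print(x0,y0)
E
```

```text
9.85 [478.5  63.5 245. ] [-0.  -0.1 -0.7  0.4 -0.   1.5] [[-0.003, 0.822, 0.569], [0.998, 0.039, -0.052], [-0.065, 0.568, -0.821]] 21.066829534390394
key_tip 0.88 [81.2  8.9] [427.  186.7  55.9]
key_tip 0.72 [323.6 217.6] [524.9  75.7 182.1]
lock_slot 0.56 [321.2 198.9] [573.8  57.  111.5]
tip in lock frame (slot-along,y,out) [  0.51  -0.63 -39.43] need shift tool [-0.46  0.38  9.42] turn [-0.12 -0.02  0.14]
pred tip corners px [[315.57 232.67]
 [321.06 232.67]
 [315.46 198.37]
 [321.14 198.37]] shoulder [[301.58 249.79]
 [334.94 249.79]
 [300.72 203.36]
 [335.74 203.36]] slot [[314.34 224.  ]
 [323.96 224.03]
 [314.26 184.1 ]
 [324.28 184.13]]
239 141
```

View pics/w4c.png

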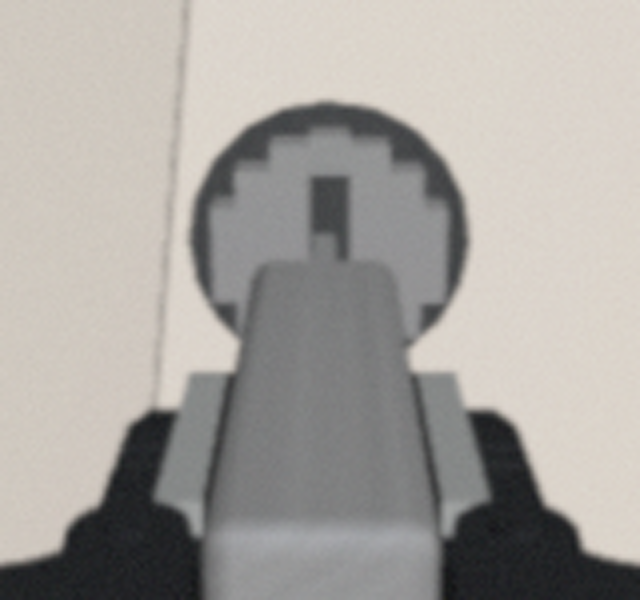

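The crop shows the blade tip at full-frame column ~320 against the slot centre at ~321.5. So I shift about 1.1 mm along tool y and 1 mm back along x, then go in.

Call:
step_arm(commands=[-0.001, 0.0011, 0.01, 0, 0, 0, -1, 0, 0, 0.01, 0, 0, 0, -1, 0, 0, 0.005, 0, 0, 0, -1, 0, 0, 0.003, 0, 0, 0, -1, 0, 0, 0.002, 0, 0, 0, -1, 0, 0, 0.002, 0, 0, 0, -1, 0, 0, 0.002, 0, 0, 0, -1, 0, 0, 0, 0, 0, 0, -1])

```text
time_s: 10.8
ee_pos: [499.1, 60.6, 217.4]
eef_rot: [[-0.001, 0.822, 0.57], [0.998, 0.037, -0.052], [-0.064, 0.569, -0.82]]
force: [0.1, 0.4, -1.1]
width: 21.2
grasp_force: 69.0
```

```bash
cat > st.py <<'E'
from pre import *
np.set_printoptions(precision=2,suppress=True)
s=ctrl.observe();R=np.array(s['eef_rot']);p=np.array(s['ee_pos'])
print('tip in lock frame',RL.T@(p+R@[.5,0,125]-L),'turn',np.degrees(Ro.from_matrix(RL.T@R).as_rotvec()),'F tool',R.T@s['force'],'M',R.T@s['ft_torque'],s['joint_pos'].round(3).tolist(),s['grasp_force'])
E
python3 st.py
```

```text
tip in lock frame [-0.9  -0.41 -4.87] turn [ 0.15 -0.02 -0.04] F tool [ 0.5  -0.58  0.96] M [ 0.7   0.11 -0.02] [-0.031, -0.027, -0.712, 0.278, -0.035, 1.508] 69.03419494628906
```

Call:
step_arm(commands=[0, 0, 0.003, 0, 0, 0, -1, 0, 0, 0, 0, 0, 0, -1, 0, 0, 0, 0, 0, -5, -1, 0, 0, 0, 0, 0, -5, -1, 0, 0, 0, 0, 0, -5, -1, 0, 0, 0, 0, 0, -5, -1, 0, 0, 0, 0, 0, -5, -1, 0, 0, 0, 0, 0, -5, -1, 0, 0, 0, 0, 0, 0, -1])

```text
time_s: 11.7
ee_pos: [500.9, 60.4, 215.2]
eef_rot: [[-0.412, 0.711, 0.57], [0.845, 0.532, -0.052], [-0.341, 0.46, -0.82]]
force: [1.3, 0.4, -1.0]
width: 21.2
grasp_force: 68.8
```

```bash
python3 st.py
```

```text
tip in lock frame [-0.97 -0.3  -2.05] turn [  0.11   0.02 -30.1 ] F tool [0.18 0.7  1.51] M [0.28 0.34 0.03] [-0.031, -0.022, -0.713, 0.27, -0.035, 0.984] 68.826162815094
```

Call:
step_arm(commands=[0, 0, 0, 0, 0, -5, -1, 0, 0, 0, 0, 0, -5, -1, 0, 0, 0, 0, 0, -5, -1, 0, 0, 0, 0, 0, -5, -1, 0, 0, 0, 0, 0, -5, -1, 0, 0, 0, 0, 0, -5, -1, 0, 0, 0, 0, 0, -5, -1, 0, 0, 0, 0, 0, -5, -1, 0, 0, 0, 0, 0, -5, -1, 0, 0, 0, 0, 0, -5, -1, 0, 0, 0, 0, 0, -5, -1, 0, 0, 0, 0, 0, 0, -1])

```text
time_s: 12.9
ee_pos: [501.3, 60.8, 215.6]
eef_rot: [[-0.818, 0.071, 0.571], [0.051, 0.997, -0.051], [-0.573, -0.013, -0.819]]
force: [3.8, 2.6, -1.9]
width: 21.5
grasp_force: 68.7
```

```bash
python3 st.py
```

```text
tip in lock frame [-0.84  0.15 -2.12] turn [ -0.     0.08 -84.98] F tool [-1.88  2.86  3.59] M [-0.91 -0.08  0.02] [-0.031, -0.021, -0.713, 0.27, -0.034, 0.026] 68.71019840240479
```

Call:
step_arm(commands=[0, 0, 0, 0, 0, -3, -1, 0, 0, 0, 0, 0, -3, -1, 0, 0, 0, 0, 0, -2, -1, 0, 0, 0, 0, 0, 0, -1, 0, 0, 0, 0, 0, 0, -1])

```text
time_s: 13.4
ee_pos: [501.3, 60.9, 215.6]
eef_rot: [[-0.82, -0.041, 0.571], [-0.085, 0.995, -0.051], [-0.566, -0.09, -0.819]]
force: [4.8, 3.9, -1.7]
width: 20.7
grasp_force: 68.7
```

```bash
python3 st.py
```

```text
tip in lock frame [-0.78  0.16 -2.12] turn [ -0.02   0.09 -92.78] F tool [-3.3   3.85  3.99] M [-1.1  -0.31  0.16] [-0.031, -0.021, -0.713, 0.27, -0.033, -0.11] 68.66273760795593
```

Call:
step_arm(commands=[0, 0, 0, 0, 0, -2, -1, 0, 0, 0, 0, 0, -1.5, -1, 0, 0, 0, 0, 0, 0, -1, 0, 0, 0, 0, 0, 0, -1])

```text
time_s: 13.8
ee_pos: [501.4, 60.9, 215.6]
eef_rot: [[-0.816, -0.091, 0.571], [-0.145, 0.988, -0.051], [-0.56, -0.124, -0.819]]
force: [4.7, 5.1, -1.7]
width: 21.3
grasp_force: 68.6
```

```bash
python3 st.py
```

```text
tip in lock frame [-0.78  0.23 -2.09] turn [ -0.03   0.09 -96.26] F tool [-3.62  4.79  3.88] M [-1.11 -0.44  0.32] [-0.031, -0.021, -0.713, 0.269, -0.033, -0.171] 68.64859342575073
```

Torque jumps at the stop (0.32 N m). I'll turn back to the middle of the play and withdraw.

Call:
step_arm(commands=[0, 0, 0, 0, 0, 5, -1, 0, 0, 0, 0, 0, 5, -1, 0, 0, 0, 0, 0, 0, -1, 0, 0, -0.005, 0, 0, 0, -1, 0, 0, -0.01, 0, 0, 0, -1, 0, 0, -0.02, 0, 0, 0, -1, 0, 0, -0.025, 0, 0, 0, -1, 0, 0, -0.025, 0, 0, 0, -1, 0, 0, 0, 0, 0, 0, -1])

```text
time_s: 14.7
ee_pos: [451.6, 65.1, 288.2]
eef_rot: [[-0.817, 0.049, 0.574], [0.023, 0.998, -0.052], [-0.576, -0.029, -0.817]]
force: [1.2, 0.2, -0.9]
width: 21.5
grasp_force: 69.3
```

```bash
python3 w.py w5; python3 - <<'E'
from pre import *
s=ctrl.observe();c=cam('wrist',s);im=cv2.imread('pics/w5.png');q=proj(c,L)[0].astype(int);print(q)
x0=max(q[0]-80,0);y0=max(q[1]-60,0);cv2.imwrite('pics/w5c.png',cv2.resize(im[y0:y0+150,x0:x0+160],None,fx=4,fy=4,interpolation=2))
E
```

```text
14.7 [451.6  65.1 288.2] [-0.  -0.2 -0.6  0.5 -0.   0. ] [[-0.817, 0.049, 0.574], [0.023, 0.998, -0.052], [-0.576, -0.029, -0.817]] 21.51074158644725
[320 185]
```

View pics/w5c.png

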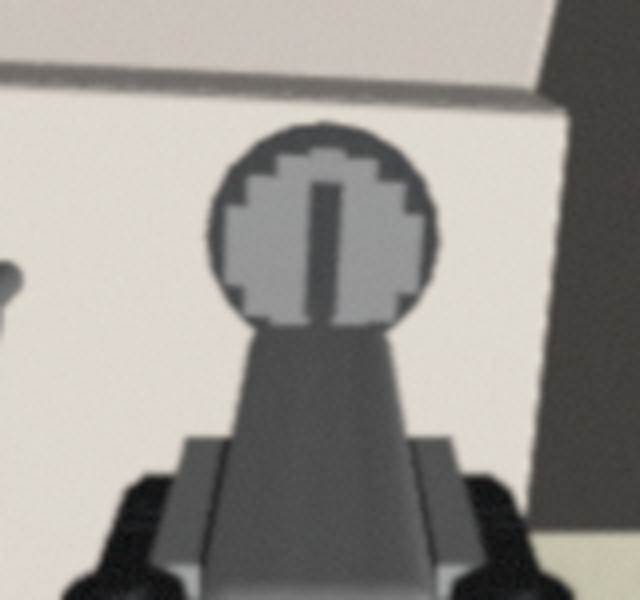

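The crop shows the slot (around 325,240) now running up the slope, a full quarter turn. Now back to the block.

```bash
python3 - <<'E'
from plan import *
a=np.radians(194.35);G=Rz([np.cos(a),np.sin(a),0],[0,0,-1])
rows([([440,170,310],Rz([np.cos(3.25),np.sin(3.25),0],[.2,0,-1]),5),([414.2,292.5,280],G,5),([414.2,292.5,186],G,4)],-1)
E
```

```text
[-0.0002,0.0207,-0.0063,-0.8,4.71,-1.64,-1,-0.0003,0.0208,-0.006,-0.8,4.72,-1.63,-1,-0.0005,0.0208,-0.0058,-0.79,4.71,-1.64,-1,-0.0005,0.021,-0.0055,-0.8,4.72,-1.63,-1,-0.0007,0.0209,-0.0053,-0.8,4.71,-1.64,-1,0.0035,0.025,0.0049,-0.41,2.23,-1.6,-1,0.0026,0.0251,0.0051,-0.4,2.23,-1.6,-1,0.0017,0.0252,0.0055,-0.41,2.22,-1.59,-1,0.0007,0.0251,0.0056,-0.4,2.23,-1.6,-1,-0.0001,0.0251,0.0059,-0.41,2.23,-1.6,-1,0,0,0.0235,0,0,0,-1,0,0,0.0235,0,0,0,-1,0,0,0.0235,0,0,0,-1,0,0,0.0235,0,0,0,-1]
```

Call:
step_arm(commands=[0, 0.0207, -0.0063, -0.8, 4.71, -1.64, -1, 0, 0.0208, -0.006, -0.8, 4.72, -1.63, -1, -0.0005, 0.0208, -0.0058, -0.79, 4.71, -1.64, -1, -0.0005, 0.021, -0.0055, -0.8, 4.72, -1.63, -1, -0.0007, 0.021, -0.0053, -0.8, 4.71, -1.64, -1, 0.0035, 0.025, 0.005, -0.41, 2.23, -1.6, -1, 0.0026, 0.025, 0.005, -0.4, 2.23, -1.6, -1, 0.0017, 0.025, 0.0055, -0.41, 2.22, -1.6, -1, 0.0007, 0.025, 0.0056, -0.4, 2.23, -1.6, -1, 0, 0.025, 0.006, -0.4, 2.23, -1.6, -1, 0, 0, 0.0235, 0, 0, 0, -1, 0, 0, 0.0235, 0, 0, 0, -1, 0, 0, 0.0235, 0, 0, 0, -1, 0, 0, 0.0235, 0, 0, 0, -1, 0, 0, 0, 0, 0, 0, -1, 0, 0, 0, 0, 0, 0, -1])

```text
time_s: 16.35
ee_pos: [413.9, 292.0, 183.5]
eef_rot: [[-0.969, -0.248, -0.005], [-0.248, 0.969, -0.0], [0.005, 0.001, -1.0]]
force: [0.7, -0.1, -1.6]
width: 21.2
grasp_force: 69.3
```

```bash
python3 w.py w6; python3 - <<'E'
from plan import *
np.set_printoptions(precision=2,suppress=True)
s=ctrl.observe();c=cam('wrist',s);R=np.array(s['eef_rot']);p=np.array(s['ee_pos']);im=cv2.imread('pics/w6.png')
a=np.radians(194.35);G=Rz([np.cos(a),np.sin(a),0],[0,0,-1]);print('need',R.T@(np.array([414.2,292.5,152.9])-p),np.degrees(Ro.from_matrix(R.T@G).as_rotvec()))
B=np.array([413.8,292.8,50]);X,Y=-G[:,0],-G[:,1]
sl=proj(c,[B+i*X*18+j*Y*5 for i in(-1,1) for j in(-1,1)]);tp=proj(c,[p+R@[.5+i*13,j*2,125] for i in(-1,1) for j in(-1,1)]);print(sl,tp)
q=sl.mean(0).astype(int);x0=max(q[0]-80,0);y0=max(q[1]-60,0);print(x0,y0);cv2.imwrite('pics/w6c.png',cv2.resize(im[y0:y0+150,x0:x0+160],None,fx=4,fy=4,interpolation=2))
E
```

```text
16.35 [413.9 292.  183.5] [ 0.4  0.3 -0.3  1.   0.   0.2] [[-0.969, -0.248, -0.005], [-0.248, 0.969, -0.0], [0.005, 0.001, -1.0]] 21.15819908894066
need [-0.14  0.24 31.43] [ 0.07 -0.19 -0.02]
[[327.   189.5 ]
 [313.35 189.5 ]
 [326.63 235.08]
 [313.59 235.08]] [[316.73 232.94]
 [322.21 232.95]
 [316.67 198.73]
 [322.34 198.73]]
240 152
```

View pics/w6c.png

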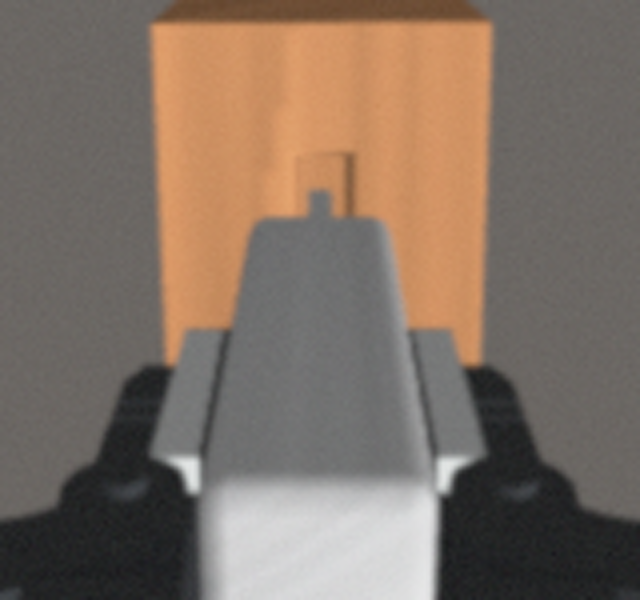

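The blade (crop column 320) sits inside the slot's width (297–355). I'll nudge 0.8 mm and lower.

Call:
step_arm(commands=[0, 0.0008, 0.008, 0, 0, 0, -1, 0, 0, 0.008, 0, 0, 0, -1, 0, 0, 0.007, 0, 0, 0, -1, 0, 0, 0.004, 0, 0, 0, -1, 0, 0, 0.003, 0, 0, 0, -1, 0, 0, 0, 0, 0, 0, -1])

```text
time_s: 17.0
ee_pos: [413.3, 292.7, 153.5]
eef_rot: [[-0.969, -0.247, -0.004], [-0.247, 0.969, -0.0], [0.004, 0.001, -1.0]]
force: [-0.1, 0.2, -1.1]
width: 21.1
grasp_force: 69.3
```

Call:
step_arm(commands=[0, 0, 0.0005, 0, 0, 0, -1, 0, 0, 0, 0, 0, 0, -0.4, 0, 0, 0, 0, 0, 0, 0, 0, 0, 0, 0, 0, 0, 0.2, 0, 0, 0, 0, 0, 0, 0.2, 0, 0, 0, 0, 0, 0, 0.2, 0, 0, -0.02, 0, 0, 0, 0.2, 0, 0, -0.04, 0, 0, 0, 0.2, 0, 0, -0.045, 0, 0, 0, 0.2, 0, 0, -0.045, 0, 0, 0, 0.2, 0, 0, -0.04, 0, 0, 0, 0.2, 0, 0, 0, 0, 0, 0, 0.2, 0, 0, 0, 0, 0, 0, 0.2])

```text
time_s: 18.3
ee_pos: [414.3, 292.9, 344.0]
eef_rot: [[-0.969, -0.248, -0.002], [-0.248, 0.969, 0.001], [0.002, 0.001, -1.0]]
force: [0.2, -0.2, -1.1]
width: 51.5
grasp_force: 0.0
```

```bash
python3 w.py w7; python3 k.py w7
```

```text
18.3 [414.3 292.9 344. ] [0.4 0.2 0.  1.4 0.  0.2] [[-0.969, -0.248, -0.002], [-0.248, 0.969, 0.001], [0.002, 0.001, -1.0]] 51.47671869866377
block 2217 50.82669392183817 [407.4 291.5] ((413.6542663574219, 293.1800537109375), (84.84321594238281, 60.33039093017578), 14.552242279052734)
keytop 686 133.55072107639532 [411.3 292.5] ((412.1039733886719, 292.6778869628906), (31.22208023071289, 21.457059860229492), 14.856189727783203)
table 26858 0.8096401292877715 [398.6 291.2] ((415.68353271484375, 292.75140380859375), (296.2740478515625, 299.6738586425781), 47.77085494995117)
```

The key is back in its block (top z 133.55, upright, within 2 mm of its first position). Now the hatch handle.

```bash
cat > hd.py <<'E'
from plan import *
hx,hy,hn=hatch(np.radians(-5.19),np.radians(35.05));H=np.array([556.3,-62.5,145.6]);L=np.array([573.4,55.2,111.0])
hinge=L+165*hx-60*hy-11*hn
R0=Rz(hy,-hn)
def bar(th): return hinge+Ro.from_rotvec(th*hy).apply(H-hinge)
def pose(th,off=0,k=.7):
    R=Ro.from_rotvec(k*th*hy).as_matrix()@R0; return bar(th)-R[:,2]*(54+off),R
E
python3 - <<'E'
from hd import *
np.set_printoptions(precision=1,suppress=True)
print(hinge,hx*-150+hy*-60+hn*43+hinge)
p,R=pose(0,60);print(p)
rows([([430,120,370],Rz([np.cos(2.4),np.sin(2.4),0],[.25,0,-1]),8),(p,R,9)],0)
E
```

```text
[708.8 -17.3 196.8] [556.5 -63.8 145.8]
[491.1 -56.6 238.9]
[0.0034,-0.0214,-0.0034,-0.47,-1.8,7.17,0,0.0006,-0.0216,-0.0036,-0.46,-1.81,7.17,0,-0.0022,-0.0216,-0.0038,-0.47,-1.8,7.18,0,-0.005,-0.021,-0.0039,-0.47,-1.8,7.17,0,-0.0077,-0.0202,-0.0038,-0.46,-1.8,7.17,0,-0.0103,-0.019,-0.0037,-0.47,-1.81,7.17,0,-0.0126,-0.0176,-0.0034,-0.47,-1.8,7.17,0,-0.0149,-0.0158,-0.0032,-0.47,-1.8,7.18,0,-0.0157,-0.0122,0.0158,-2.12,-1.18,5.65,0,-0.0165,-0.0111,0.0156,-2.11,-1.19,5.65,0,-0.0173,-0.0101,0.0157,-2.12,-1.18,5.65,0,-0.0178,-0.0089,0.0156,-2.12,-1.19,5.65,0,-0.0184,-0.0077,0.0157,-2.11,-1.18,5.65,0,-0.0187,-0.0065,0.0159,-2.12,-1.18,5.64,0,-0.019,-0.0052,0.016,-2.11,-1.19,5.65,0,-0.0191,-0.0039,0.0162,-2.12,-1.18,5.65,0,-0.019,-0.0026,0.0165,-2.12,-1.19,5.65,0]
```

Call:
step_arm(commands=[0.0034, -0.0214, -0.0034, -0.47, -1.8, 7.17, 0, 0.0006, -0.0216, -0.0036, -0.46, -1.81, 7.17, 0, -0.0022, -0.0216, -0.0038, -0.47, -1.8, 7.18, 0, -0.005, -0.021, -0.004, -0.47, -1.8, 7.17, 0, -0.0077, -0.0202, -0.0038, -0.46, -1.8, 7.17, 0, -0.0103, -0.019, -0.0037, -0.47, -1.81, 7.17, 0, -0.0126, -0.0176, -0.0034, -0.47, -1.8, 7.17, 0, -0.015, -0.0158, -0.0032, -0.47, -1.8, 7.18, 0, -0.0157, -0.0122, 0.0158, -2.12, -1.18, 5.65, 0, -0.0165, -0.011, 0.0156, -2.11, -1.19, 5.65, 0, -0.0173, -0.01, 0.0157, -2.12, -1.18, 5.65, 0, -0.0178, -0.009, 0.0156, -2.12, -1.19, 5.65, 0, -0.0184, -0.0077, 0.0157, -2.11, -1.18, 5.65, 0, -0.0187, -0.0065, 0.016, -2.12, -1.18, 5.64, 0, -0.019, -0.0052, 0.016, -2.11, -1.19, 5.65, 0, -0.019, -0.004, 0.0162, -2.12, -1.18, 5.65, 0, -0.019, -0.0026, 0.0165, -2.12, -1.19, 5.65, 0, 0, 0, 0, 0, 0, 0, 0, 0, 0, 0, 0, 0, 0, 0])

```text
time_s: 20.25
ee_pos: [490.7, -56.2, 238.1]
eef_rot: [[0.089, 0.817, 0.57], [0.996, -0.073, -0.051], [0.0, 0.572, -0.82]]
force: [0.1, -0.5, 0.6]
width: 42.4
grasp_force: 0.0
```

```bash
python3 w.py w8 hatch_handle; python3 - <<'E'
from hd import *
np.set_printoptions(precision=1,suppress=True)
s=ctrl.observe();R=np.array(s['eef_rot']);p=np.array(s['ee_pos']);c=cam('wrist',s)
q,Q=pose(0);print('need',R.T@(q-p),np.degrees(Ro.from_matrix(R.T@Q).as_rotvec()),'bar ends px',proj(c,[H-45*hy,H,H+45*hy]))
E
```

```text
20.25 [490.7 -56.2 238.1] [-0.4 -0.1 -0.7  0.4  0.1  1.4] [[0.089, 0.817, 0.57], [0.996, -0.073, -0.051], [0.0, 0.572, -0.82]] 42.41514431515873
hatch_handle 0.7 [323.4 224.8] [554.9 -61.6 151.6]
need [-0.8 -0.6 60.4] [-0.  -0.   0.1] bar ends px [[317.4 280.9]
 [317.4 222.9]
 [317.4 157. ]]
```

View pics/w8.png

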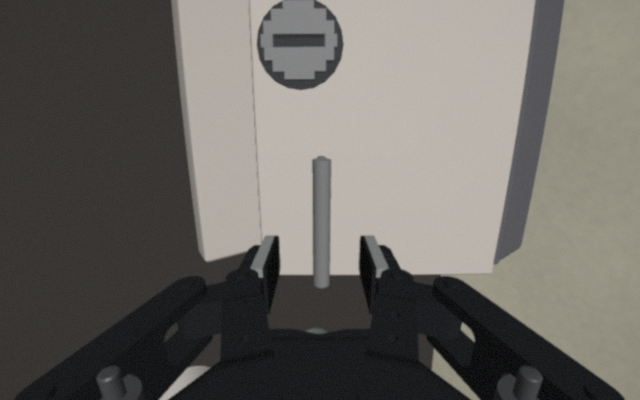

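The bar (column 322) runs between the finger pads (270/370), and the lock slot at (300,40) shows a full quarter turn. I'll advance and grip.

Call:
step_arm(commands=[-0.001, 0.0015, 0.02, 0, 0, 0, 0, 0, 0, 0.02, 0, 0, 0, 0, 0, 0, 0.014, 0, 0, 0, 0, 0, 0, 0.006, 0, 0, 0, 0, 0, 0, 0, 0, 0, 0, -0.5, 0, 0, 0, 0, 0, 0, -1, 0, 0, 0, 0, 0, 0, -1, 0, 0, 0, 0, 0, 0, -1, 0, 0, 0, 0, 0, 0, -1], newtons=25)

```text
time_s: 21.25
ee_pos: [525.3, -60.0, 190.6]
eef_rot: [[0.09, 0.817, 0.57], [0.996, -0.074, -0.051], [0.0, 0.572, -0.82]]
force: [-5.9, 0.5, -2.4]
width: 10.8
grasp_force: 24.6
```

```bash
python3 - <<'E'
from hd import *
import hd
np.set_printoptions(precision=1,suppress=True)
s=ctrl.observe();p=np.array(s['ee_pos']);R=np.array(s['eef_rot']);g=p+R[:,2]*54;print(s['width'],s['grasp_force'],s['force'],'bar off in hatch',[(g-H)@a for a in(hx,hy,hn)])
hd.H=g; hd.R0=R
rows([(*pose(t),1) for t in np.linspace(0,1.08,21)[1:]],-1)
print(pose(1.08))
E
```

```text
10.774828794206407 24.615051448345184 [-5.9  0.5 -2.4] bar off in hatch [np.float64(0.31813425292446573), np.float64(-0.3013866801169789), np.float64(0.6985426881681819)]
[0,0.0046,-0.008,2.17,0,0,-1,0,0.0047,-0.008,2.16,0,0,-1,0,0.0049,-0.0079,2.17,0,0,-1,0,0.005,-0.0078,2.16,0,0,-1,0,0.0051,-0.0079,2.17,0,0.01,-1,0,0.0052,-0.0077,2.16,0,0,-1,0,0.0054,-0.0077,2.17,0,0,-1,0,0.0055,-0.0077,2.17,0,0,-1,0,0.0056,-0.0076,2.16,0,0,-1,0,0.0057,-0.0076,2.17,0,0,-1,0,0.0059,-0.0074,2.16,0,0,-1,0,0.006,-0.0075,2.17,0,0,-1,0.0001,0.0061,-0.0073,2.17,0,0,-1,0,0.0062,-0.0073,2.16,0,0.01,-1,0,0.0064,-0.0072,2.17,0,0,-1,0,0.0064,-0.0072,2.16,0,0,-1,0,0.0066,-0.0071,2.17,0,0,-1,0,0.0067,-0.007,2.16,0,0,-1,0,0.0068,-0.0069,2.17,0,0,-1,0,0.0069,-0.0068,2.17,0,0,-1]
(array([597.6, -66.6, 356.9]), array([[ 0.1,  1. , -0.1],
       [ 1. , -0.1,  0. ],
       [ 0. , -0.1, -1. ]]))
```

Call:
step_arm(commands=[0, 0.0046, -0.008, 2.17, 0, 0, -1, 0, 0.0047, -0.008, 2.16, 0, 0, -1, 0, 0.005, -0.008, 2.17, 0, 0, -1, 0, 0.005, -0.0078, 2.16, 0, 0, -1, 0, 0.005, -0.008, 2.17, 0, 0, -1, 0, 0.0052, -0.0077, 2.16, 0, 0, -1, 0, 0.0054, -0.0077, 2.17, 0, 0, -1, 0, 0.0055, -0.0077, 2.17, 0, 0, -1], newtons=40)

```text
time_s: 22.05
ee_pos: [532.3, -60.7, 264.9]
eef_rot: [[0.09, 0.95, 0.299], [0.996, -0.086, -0.026], [0.001, 0.301, -0.954]]
force: [0.9, 0.7, -8.7]
width: 10.2
grasp_force: 38.9
```

Force −8.7 N along z is the expected load of the hatch. Continuing.

Call:
step_arm(commands=[0, 0.0056, -0.0076, 2.16, 0, 0, -1, 0, 0.0057, -0.0076, 2.17, 0, 0, -1, 0, 0.006, -0.0074, 2.16, 0, 0, -1, 0, 0.006, -0.0075, 2.17, 0, 0, -1, 0, 0.006, -0.0073, 2.17, 0, 0, -1, 0, 0.0062, -0.0073, 2.16, 0, 0, -1, 0, 0.0064, -0.0072, 2.17, 0, 0, -1, 0, 0.0064, -0.0072, 2.16, 0, 0, -1, 0, 0.0066, -0.007, 2.17, 0, 0, -1, 0, 0.0067, -0.007, 2.16, 0, 0, -1, 0, 0.0068, -0.007, 2.17, 0, 0, -1, 0, 0.007, -0.0068, 2.17, 0, 0, -1, 0, 0, 0, 0, 0, 0, -1, 0, 0, 0, 0, 0, 0, -1])

```text
time_s: 23.45
ee_pos: [597.8, -66.7, 358.6]
eef_rot: [[0.09, 0.985, -0.144], [0.996, -0.089, 0.014], [0.001, -0.145, -0.989]]
force: [-5.2, 2.1, 0.2]
width: 10.4
grasp_force: 39.6
```

```bash
cat > hc.py <<'E'
from hd import *
np.set_printoptions(precision=2,suppress=True)
s=ctrl.observe();R=np.array(s['eef_rot']);g=np.array(s['ee_pos'])+R[:,2]*54-hinge;f=np.cross(hy,[0,0,1])
print('hatch from grasp',np.arctan2(g@hn,-(g@hx))-np.arctan2(43,150),'radius',np.hypot(g@hn,g@hx),s['force'],s['joint_pos'])
for n in ['top','scene']:
    im,D=ctrl.capture(n);cv2.imwrite(f'pics/{n}_{s["time_s"]:.0f}.png',im[:,:,::-1]);P,u,v=cloud(cam(n),D);d=P-hinge;a=d@hy;b=-(d@hx)*0
    fx=np.cross(hy,[0,0,1]);X=d@fx;Z=d[:,2];m=(abs(a)<110)&(abs(np.hypot(X,Z)-100)<70)&(X<0)&(Z>0);th=np.arctan2(Z,-X)
    Q=np.c_[-X,Z][m]
    if m.sum()>30:
        for _ in range(6): q=Q.mean(0);w=np.linalg.svd(Q-q,full_matrices=0)[2];e=(Q-q)@w[1];Q=Q[abs(e)<max(3,1.5*e.std())]
        print(n,len(Q),'panel elevation+35.05 = hatch',abs(np.arctan(w[0][1]/w[0][0]))+np.radians(35.05),e.std())
E
python3 hc.py
```

```text
hatch from grasp 1.0934239415596196 radius 157.2041415251983 [-5.18  2.06  0.23] [-0.24  0.43  0.41  1.69 -0.02  1.42]
top 645 panel elevation+35.05 = hatch 1.0872890955807735 1.4841919946022648
scene 2195 panel elevation+35.05 = hatch 1.0782985369430576 1.3962511051160296
```

The hatch stands at about 1.08 rad. I'll release it and back off.

Call:
step_arm(commands=[0, 0, 0, 0, 0, 0, -0.5, 0, 0, 0, 0, 0, 0, 0, 0, 0, 0, 0, 0, 0, 0, 0, 0, 0, 0, 0, 0, 0, 0, 0, 0, 0, 0, 0, 0, 0, -0.015, 0, 0, 0, 0, 0, 0, -0.025, 0, 0, 0, 0, 0, 0, -0.03, 0, 0, 0, 0, 0, 0, -0.03, 0, 0, 0, 0, 0, 0, -0.02, 0, 0, 0, 0, 0, 0, 0, 0, 0, 0, 0, 0, 0, 0, 0, 0, 0, 0])

```text
schema error: expected a multiple of 7 numbers
```

```bash
python3 hc.py; python3 - <<'E'
from plan import *
np.set_printoptions(precision=1,suppress=True)
P,u,v=cloud(cam('scene'),ctrl.capture('scene')[1]);P0,_,_=cloud(cam('scene'),np.load('scene0.npz')['D'])
for Q in (P0,P):
    m=(Q[:,2]>70)&(Q[:,2]<145)&(abs(Q[:,0]-414)<45)&(abs(Q[:,1]-293)<40);print(m.sum(),Q[m].mean(0),Q[m][:,2].max())
E
```

```text
hatch from grasp 1.093380736167495 radius 157.17848784867545 [-4.23  1.35 -0.94] [-0.24  0.43  0.41  1.69 -0.02  1.42]
top 654 panel elevation+35.05 = hatch 1.0874636795543484 1.500913385471033
scene 2198 panel elevation+35.05 = hatch 1.0793098261283813 1.3911006989509689
156 [420.2 285.9 105.4] 136.44548949354999<stdin>:5: RuntimeWarning: Mean of empty slice.
  ret = um.true_divide(
Traceback (most recent call last):
ValueError: zero-size array to reduction operation maximum which has no identity
```

The call was refused for a miscounted row, and the scene camera's view of the key is simply blocked by the hatch and arm. Repeating the release.

Call:
step_arm(commands=[0, 0, 0, 0, 0, 0, -0.5, 0, 0, 0, 0, 0, 0, 0, 0, 0, 0, 0, 0, 0, 0, 0, 0, 0, 0, 0, 0, 0, 0, 0, 0, 0, 0, 0, 0, 0, 0, -0.015, 0, 0, 0, 0, 0, 0, -0.025, 0, 0, 0, 0, 0, 0, -0.03, 0, 0, 0, 0, 0, 0, -0.03, 0, 0, 0, 0, 0, 0, -0.02, 0, 0, 0, 0, 0, 0, 0, 0, 0, 0, 0, 0, 0, 0, 0, 0, 0, 0])

```text
time_s: 24.9
ee_pos: [603.8, -67.3, 457.3]
eef_rot: [[0.09, 0.988, -0.122], [0.996, -0.09, 0.009], [-0.002, -0.122, -0.992]]
force: [0.0, 0.0, 1.1]
width: 42.7
grasp_force: 0.0
```

```bash
python3 hc.py; python3 - <<'E'
from plan import *
np.set_printoptions(precision=1,suppress=True)
P,u,v=cloud(cam('top'),ctrl.capture('top')[1]);P0,_,_=cloud(cam('top'),np.load('top0.npz')['D'])
for Q in (P0,P):
    m=(Q[:,2]>125)&(Q[:,2]<145)&(abs(Q[:,0]-414)<45)&(abs(Q[:,1]-293)<40);print(m.sum(),Q[m].mean(0) if m.any() else 0)
E
```

```text
hatch from grasp 1.4276217815388246 radius 232.79546158481028 [0.05 0.02 1.05] [-0.24  0.47  0.72  1.95 -0.02  1.42]
top 566 panel elevation+35.05 = hatch 1.0824323788170989 1.4849083089287005
scene 2273 panel elevation+35.05 = hatch 1.0801637049736112 1.3703714826516926
59 [414.7 291.2 132.2]
58 [413.1 291.2 131.4]
```

The hatch is holding at 1.08 and the key stands. Joint 4 sits at its limit, so I'll ease it off before handing in.

Call:
step_arm(commands=[0, 0, 0, -4, 0, 0, 0, 0, 0, 0, -4, 0, 0, 0, 0, 0, 0, 0, 0, 0, 0, 0, 0, 0, 0, 0, 0, 0, 0, 0, 0, 0, 0, 0, 0])

```text
time_s: 25.55
ee_pos: [604.8, -67.6, 457.4]
eef_rot: [[0.09, 0.996, 0.017], [0.996, -0.09, -0.004], [-0.002, 0.017, -1.0]]
force: [0.2, -0.5, -0.6]
width: 43.0
grasp_force: 0.0
```

```bash
python3 -c "
from rig import ctrl
s=ctrl.observe();print(s['joint_pos'].round(2),s['force'].round(1),abs(s['joint_velocities']).max());print(ctrl.close_job())"
```

```text
[-0.25  0.37  0.58  1.76  0.    1.41] [ 0.2 -0.5 -0.6] 0.01020590025711832
the job is handed in; nothing more can be done
None
```

I turned the lock a full quarter turn to its stop, stood the key back in its block, left the hatch open at about 1.08 rad, and handed the job in at about 26 s; no verdict came back.

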